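Push the loaded filter tote up its sloping stand

ROBOT

A 6-joint arm with a two-finger parallel gripper is mounted at the origin on the work surface. World frame = base frame: x ahead of the robot, y to its left, z up, the work surface at z = 0. Lengths are in mm, angles in degrees, forces in N, time in s.
With the tool pointing down it reaches from about 250 to 725 mm from the base axis. Payload 9.7 kg.
Tool frame: the origin (TCP) lies at the very end of the fingers, on their centre line; the grasp point (between the pads) lies 19 mm behind it; x points along the fingers, y is the direction in which the jaws open and shut, and the axes are right-handed (so a half turn about x gives the same grasp; the last joint's range is limited). The gripper opens to 85 mm and grips with 20 to 120 N. Pads are 22 mm wide; open, the fingers measure 114 mm over their backs; the gripper's body (76 mm by 85 mm) begins 54 mm behind the grasp point. The pads swing forward as they close: fully open they stand 13 mm farther back than shut.
Start: joints at [69.442, 4.979, 10.078, 95.1, 0, 90], TCP at [193.13, 514.973, 231.284] pointing down, gripper open.
Joint ranges: [-179.16, 179.16], [-48.56, 103.87], [-65.8, 70.77], [-126.05, 130.52], [-82.76, 87.17], [-180, 180]. Speed limits (degrees/s): [127.2, 127.2, 147.25, 180, 180, 180].

INTERFACE

Orientations are given as [roll, pitch, yaw] about the fixed x, y, z axes, in that order (R = Rz(yaw) Ry(pitch) Rx(roll)).
In Python, from plant import r gives the robot as it stands. Calls block until the motion is done:
- r.movep(position, orientation): joint-space move of the TCP to a pose.
- r.move_linear(position, orientation=None, velocity=150): straight line of the TCP; orientation=None keeps the orientation; velocity is the mean speed in mm/s.
- r.move_joints(angles): joint-space move.
- r.gripper_open() and r.close(effort=None): open the fingers fully, or close them until they stop; effort is the grip in N (None keeps the last).
- r.wait(seconds).
- r.inverse_kinematics(position, orientation): joint angles nearest the present ones, or None.
- r.read_camera(name): name is "scene" or "top" or "wrist"; returns (picture, depth): 384x512x3 uint8, red, green, blue; 384x512 float32, mm along the optical axis (not along the pixel's ray), 0 where there is no reading.
- r.calibration(name): a dict with "fx", "fy", "cx", "cy" (pixels), "R" (3x3) and "t" (3): a world point X has camera coordinates R X + t; the wrist camera has in their place "tool_from_camera" (4x4, takes a point from camera to tool coordinates, whose origin is the TCP and whose axes are the tool frame's). Camera axes: x right, y down, z forward; pixel columns grow to the right and rows downward; lengths in mm; the calibration is good to about 2 mm. A picture is of the moment at which its call begins: read the wrist's pose just before it. calibration takes no time and is no camera call.
A pose or a line that the arm cannot do raises r.Unreachable and nothing moves.
- r.close_job(): hands the job in, once; it reports no verdict.
Readings, each from a call of its own:
- r.current_time(): time.
- r.current_joint_positions(): joint angles.
- r.current_qvel(): joint speeds.
- r.current_effort(): joint torques, N m.
- r.current_eef_pos(): TCP position.
- r.current_tool_rot(): TCP orientation.
- r.current_wrist_force(): force on the tool from outside, world axes, zero at the start.
- r.current_wrist_torque(): the same for the moment, N m.
- r.current_width(): opening from 0.0 (shut) to 1.0 (fully open).
Only numpy, scipy, OpenCV 4.12 (cv2) and the standard library are available. Lean on these libraries where they do the work, as an engineer would, in place of code of your own. Each camera call takes 0.05 s, during which the arm holds its last target.

TASK

Lay the small white inline filter inside the open grey tote, then push the tote up the sloping stand, without lifting it, until its rear edge drops behind the lip and it sits flat in the recess in front of the rubber buffer. Go gently: the push must stay under 25 N, how far up the lip and buffer are set has to be felt or seen, and everything else on the counter stays where it is.

Things in the scene. Friction and masses are not known exactly. Their poses are not given: they have to be found in the camera images.
- tote: Open-topped grey plastic tote, 140 mm (its x) by 150 mm (its y) by 55 mm high, walls and floor 5 mm thick, about 0.3 to 0.65 kg empty, slippery. Origin: centre of its underside; z up. It starts level on the counter before the foot of the stand, its x within 0.08 rad of the stand's up-slope direction, its +x wall leading.
- filter: Small white inline water filter lying on the counter, 110 mm long along its x (plus a 7 mm nipple at each end), round body 32 mm in diameter between two square end caps 36 by 36 mm, each 16 mm long; 0.15 kg. Origin: centre of its underside. It lies either on the left or on the right part of the counter.
- filter_center (a point): Centre of the filter's body, 18 mm above its underside.
- deck: Sliding surface of the sloping metal stand. Origin: middle of the foot of the slope, at counter height; x up the slope (10 degrees above level), y across, z square to it. The surface is at z = 0 from x = 0 to the lip, then steps down 8 mm into a recess of the same slope. The lip's edge stands anywhere from x = 100 to 160 mm: not reported, to be felt or seen.
- recess (a point): Fixed point on the recess floor, at x = 200 mm, z = -8 mm of the deck. A sprung rubber buffer closes the recess; its face is always 144 mm beyond the lip (they are one frame), so the 140 mm tote held against it is past the lip. It yields 4 mm at 3 N/mm, then is solid. Friction at the pusher may hold the tote's rear up until the pusher backs off.
- stand: The stand carrying the deck: origin at the foot of the slope, x level in the up-slope direction, z up. Side guides 162 mm apart inside (159 mm at the narrowest, by the foot), about 20 mm high over the slope and flared at the foot, keep the tote straight. Sliding the loaded tote up takes about 2 to 7 N, a little more while it rubs on a guide.
- big_cartridge: Bystander: a larger white cartridge, 160 mm long, 58 mm square end caps, lying on the counter on the side where the small filter is not. Origin: centre of its underside.
- cleaner: Bystander: white bottle, 64 mm in diameter, 170 mm high. Origin: centre of its underside.
- screwdriver: Bystander: a screwdriver lying on the counter. Origin: underside, within its length.
- nut: Bystander: brass ring nut, 48 mm outside diameter, 16 mm high. Origin: centre of its underside.
- mug: Bystander: white mug, 80 mm in diameter, 90 mm high. Origin: centre of its underside.
- valve: Bystander: brass ball valve with a steel lever, 90 mm long, 40 mm high. Origin: centre of its underside.
Mind the look-alikes: they are no part of the job. What is shaped like the filter but green or turquoise is not meant.

How it is judged (in metres and radians):
On the way:
1. the small filter lies in the tote, let go, with the tote still at the foot of the stand (x of filter_center in the frame of tote between -0.06 and 0.06 m and y of filter_center in the frame of tote between -0.065 and 0.065 m and z of filter_center in the frame of tote between 0.012 and 0.036 m and contact force between the fingers and filter below 0.2 N and x of tote in the frame of deck below 0 m), for 0.2 s.
At the end, for the whole second after the job is handed in: The tote rests flat in the recess (origin over 6 mm below the deck plane and 160 to 250 mm up it, within 0.03 rad of the slope), the small filter lying in it (centre 12 to 36 mm above its underside, within 60 mm in x and 65 mm in y of its middle), both at rest (z of tote in the frame of deck below -0.006 m and x of tote in the frame of deck between 0.16 and 0.25 m and angle between the z axis of tote and the z axis of deck, either way round below 0.03 rad and x of filter_center in the frame of tote between -0.06 and 0.06 m and y of filter_center in the frame of tote between -0.065 and 0.065 m and z of filter_center in the frame of tote between 0.012 and 0.036 m and linear speed of tote below 0.01 m/s and linear speed of filter below 0.02 m/s); the robot touches nothing.
It fails at once if the robot pushes the tote with more than 25 N (contact force between any of the fingers, the arm and tote above 25 N).
It fails at once if the tote is lifted: its origin more than 35 mm above the plane of the deck (z of tote in the frame of deck above 0.035 m).
It fails at once if a bystander is moved by more than 30 mm (distance of any of big_cartridge, cleaner, screwdriver, nut, mug, valve from where it was at the start of the episode above 0.03 m).
It also fails if it takes over 72 s, if anything falls off the work surface, if the arm or the gripper's body presses on something with over 40 N, if the wrist force passes 120 N, or if a joint passes its speed limit or range.

## Working session

There is one attempt and no reset: what is moved stays moved. The work goes in short steps, each a Python script; the robot and the scene stay as the last script left them, time stands still between calls to the robot, and variables do not carry over. Pictures are saved under pics/ and viewed, and the job is handed in when it is done.

```bash
mkdir -p pics; ls; cat > h.py <<'E'
import numpy as np, cv2
from plant import r
def snap(n,tag):
    p,d=r.read_camera(n); cv2.imwrite(f'pics/{tag}.png',p[:,:,::-1]); np.savez(f'pics/{tag}.npz',p=p,d=d); return p,d
def world(n,u,v,d,pose=None):
    c=r.calibration(n); z=d[v,u] if hasattr(d,'shape') else d
    pc=np.array([(u-c['cx'])/c['fx']*z,(v-c['cy'])/c['fy']*z,z])
    return np.array(c['R']).T@(pc-np.array(c['t']))
E
python3 - <<'E'
from h import *
for n in ('scene','top'):
    snap(n,n+'0')
print(r.current_time(), r.calibration('top'), r.calibration('wrist'))
E
```

```text
pics
0.1 {'fx': 498.38895421578746, 'fy': 498.38895421578746, 'cx': 258.14529620474406, 'cy': 194.47633475895597, 'R': array([[ 0.00277742, -0.99996852, -0.0074325 ],
       [-0.98293118, -0.00136271, -0.18396856],
       [ 0.18395264,  0.0078166 , -0.98290403]]), 't': array([1.27964064e+00, 5.41426114e+02, 1.49616107e+03])} {'fx': 273.76918738823196, 'fy': 273.76918738823196, 'cx': 255.21947943316093, 'cy': 189.01786903717823, 'tool_from_camera': array([[ 2.75235149e-04, -2.61896409e-01,  9.65095951e-01,
        -1.43367806e+02],
       [ 9.99999232e-01,  1.23853238e-03,  5.09091826e-05,
         2.95126263e-01],
       [-1.20863552e-03,  9.65095196e-01,  2.61896549e-01,
        -6.72263641e+01],
       [ 0.00000000e+00,  0.00000000e+00,  0.00000000e+00,
         1.00000000e+00]])}
```

View pics/scene0.png

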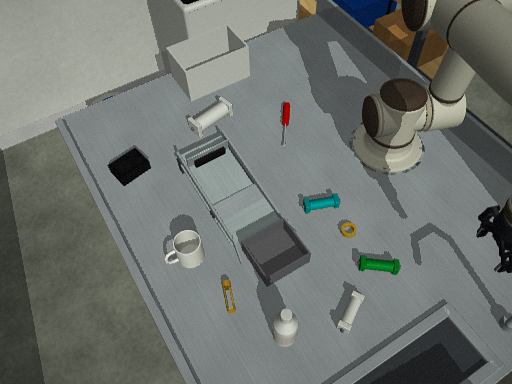

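View pics/top0.png

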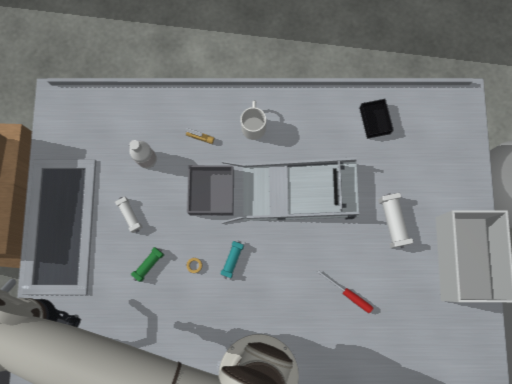

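The filter candidates in the top view are:
- small white at (128,214)
- large white at (397,220), the bystander cartridge
- green at (147,264) and turquoise at (232,259), both look-alikes
- white bottle at (140,152)

My choice is the small white one at (128,214), which is at (351,311) in the scene view. I'll check it in a crop.

```bash
python3 - <<'E'
from h import *
z=np.load('pics/top0.npz');p,d=z['p'],z['d']
def crop(a,b,c,e,k): return cv2.resize(p[a:b,c:e,::-1],None,fx=k,fy=k,interpolation=cv2.INTER_CUBIC)
cv2.imwrite('pics/cf.png',crop(180,290,90,210,6))
cv2.imwrite('pics/ct.png',crop(150,230,180,370,4))
# height map world
c=r.calibration('top')
u,v=np.meshgrid(np.arange(512),np.arange(384))
pc=np.stack([(u-c['cx'])/c['fx']*d,(v-c['cy'])/c['fy']*d,d],-1)-c['t']
W=pc@np.array(c['R'])
np.save('pics/W.npy',W)
for n,uv in dict(filt=(128,214),floor=(211,190),lip=(280,190),big=(397,220),deck1=(255,190),deck2=(275,190),rec=(295,190),rec2=(325,190),table=(180,230)).items(): print(n,W[uv[1],uv[0]].round(1))
# filter
m=(W[:,:,2]>8)&(u>108)&(u<145)&(v>190)&(v<236)
P=W[m]; print(m.sum(),P.mean(0),P[:,2].max()); 
uv=np.stack([u[m],v[m]],1).astype(np.int32);print(cv2.minAreaRect(P[:,:2].astype(np.float32)))
# tote rim
m=(W[:,:,2]>45)&(W[:,:,2]<70)&(u>180)&(u<240)&(v>155)&(v<222)
P=W[m];print(m.sum(),P[:,2].mean(),cv2.minAreaRect(P[:,:2].astype(np.float32)),P.min(0),P.max(0))
for row in (180,190,200):
    print([tuple(W[row,x,1:].round(0)) for x in range(232,362,4)])
E
```

```text
filt [481.8 408.1  35. ]
floor [564.5 154.    3.6]
lip [561.  -66.5  22.9]
big [ 462.4 -423.7   50.3]
deck1 [564.   12.8   7.5]
deck2 [562.7 -50.9  14.2]
rec [ 561.2 -113.9   22.4]
rec2 [ 558.2 -206.7   38.4]
table [435.7 249.5   2.8]
422 [478.94287145 402.88646778  48.43488154] 1570.1976306274246
((368.2867126464844, 244.93743896484375), (542.6902465820312, 119.90985107421875), 53.92344665527344)
384 53.856908179276296 ((559.530517578125, 152.1385498046875), (141.13580322265625, 152.3312530517578), 89.6925048828125) [483.10747364  81.36459281  45.12726994] [635.70706387 222.43762166  64.88302334]
[(np.float64(84.0), np.float64(52.0)), (np.float64(74.0), np.float64(-0.0)), (np.float64(61.0), np.float64(0.0)), (np.float64(48.0), np.float64(6.0)), (np.float64(36.0), np.float64(-2.0)), (np.float64(23.0), np.float64(3.0)), (np.float64(10.0), np.float64(5.0)), (np.float64(-3.0), np.float64(8.0)), (np.float64(-16.0), np.float64(11.0)), (np.float64(-29.0), np.float64(15.0)), (np.float64(-41.0), np.float64(15.0)), (np.float64(-54.0), np.float64(15.0)), (np.float64(-67.0), np.float64(20.0)), 
[... 2683 characters left out ...]
 np.float64(25.0)), (np.float64(-117.0), np.float64(22.0)), (np.float64(-130.0), np.float64(20.0)), (np.float64(-142.0), np.float64(22.0)), (np.float64(-154.0), np.float64(23.0)), (np.float64(-167.0), np.float64(28.0)), (np.float64(-178.0), np.float64(33.0)), (np.float64(-191.0), np.float64(33.0)), (np.float64(-203.0), np.float64(40.0)), (np.float64(-215.0), np.float64(38.0)), (np.float64(-227.0), np.float64(42.0)), (np.float64(-234.0), np.float64(76.0)), (np.float64(-10.0), np.float64(1570.0)), (np.float64(-263.0), np.float64(49.0)), (np.float64(-275.0), np.float64(53.0)), (np.float64(-287.0), np.float64(53.0)), (np.float64(-301.0), np.float64(48.0)), (np.float64(-324.0), np.float64(-8.0))]
```

View pics/cf.png

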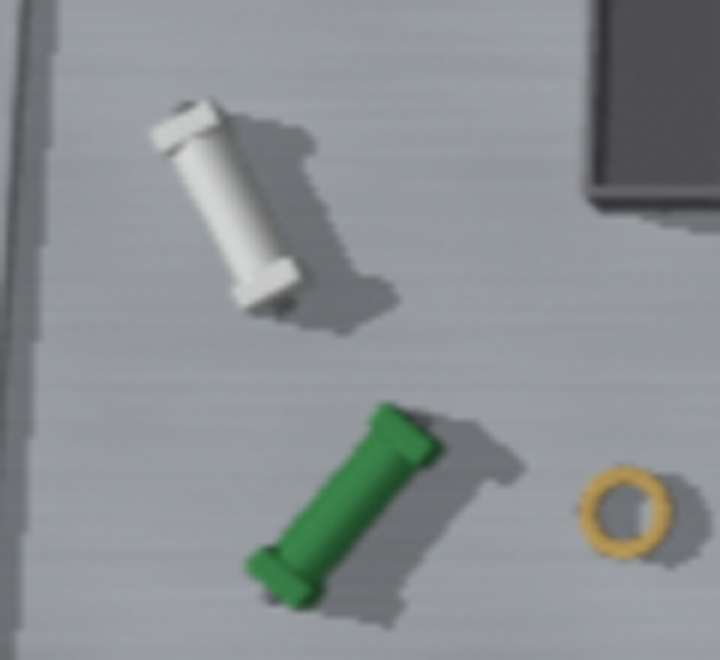

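View pics/ct.png

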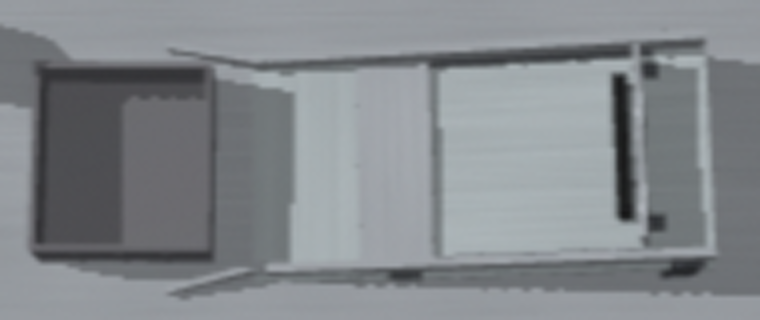

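The close crop shows the selected part is white with square caps: crop (187,127) and (268,284). The green one is separate at (345,505). The lip is at ct crop x≈437 and the buffer face at ≈614. Next I'll turn these pixels into positions.

```bash
cat >> h.py <<'E'
def at_z(n,u,v,z):
    c=r.calibration(n);R=np.array(c['R']);C=-R.T@np.array(c['t'])
    w=R.T@np.array([(u-c['cx'])/c['fx'],(v-c['cy'])/c['fy'],1.]); return C+w*(z-C[2])/w[2]
E
python3 - <<'E'
from h import *
W=np.load('pics/W.npy')
a=at_z('top',90+187/6-.4,180+127/6-.4,36);b=at_z('top',90+268/6-.4,180+284/6-.4,36)
print('filter',a,b,(a+b)/2,np.linalg.norm(a-b),'expect 94',np.degrees(np.arctan2(*(a-b)[[1,0]])))
# deck/recess plane fits
def fit(u0,u1,v0=176,v1=204):
    P=W[v0:v1,u0:u1].reshape(-1,3);P=P[abs(P[:,2]-25)<30]
    A=np.c_[P[:,:2],np.ones(len(P))];c=np.linalg.lstsq(A,P[:,2],rcond=None)[0];return c,P
c1,P1=fit(250,285);c2,P2=fit(293,330)
print(c1,c2,'slope expect .1763')
for P,off in((P1,0),(P2,8/np.cos(np.radians(10)))):
    print('foot y est',np.mean(P[:,1]+(P[:,2]+off)/.1763),len(P))
t=W[240:255,120:180].reshape(-1,3); print('table z',np.median(W[225:235,160:185,2]),np.median(W[100:110,200:230,2]),np.median(W[180:200,60+90:175,2]))
t=np.tan(np.radians(10))
for nm,(x,y),h in [('lipT',(437,75),0),('lipB',(437,250),0),('bufT',(614,80),15),('bufB',(618,215),15),('gLt',(255,66),20),('gRt',(690,43),20),('gLb',(262,268),20),('gRb',(700,250),20),('tTL',(37,66),55),('tTR',(212,68),55),('tBL',(35,250),55),('tBR',(212,250),55)]:
    u,v=180+x/4-.4,150+y/4-.4; z=h
    for _ in range(9):
        q=at_z('top',u,v,z)
        if nm[0]!='t': z=max(0,(40-q[1])*t)+h
    print(nm,q.round(1))
print(r.current_tool_rot(),r.current_wrist_force())
E
```

```text
filter [523.45351667 432.61006961  36.        ] [441.19418365 386.2606458   36.        ] [482.32385016 409.4353577   36.        ] 94.41857314719488 expect 94 29.399297789947692
[-5.04014016e-03 -1.72201801e-01  1.10398483e+01] [-0.00152622 -0.17871141  0.44497834] slope expect .1763
foot y est 45.88635054486455 976
foot y est 45.97730282139546 1031
table z -0.4237877299894253 -0.6214135254126434 -0.49124147078643265
lipT [631.2 -95.   23.8]
lipB [490.3 -93.8  23.6]
bufT [ 618.  -230.1   62.6]
bufB [ 511.8 -230.5   62.7]
gLt [639.4  50.2  20. ]
gRt [ 643.7 -287.1   77.7]
gLb [476.4  43.4  20. ]
gRb [ 482.4 -289.4   78.1]
tTL [630.6 219.5  55. ]
tTR [629.1  82.5  55. ]
tBL [485.1 216.9  55. ]
tBR [485.3  80.7  55. ]
[ -90.63659119   89.9323972  -111.19124507] [-0.13545135 -0.19118177 -0.16429385]
```

Checks agree with the stated sizes:
- **Filter:** cap spacing measures 94.4 mm against 94 expected. Its centre is (482,409) and its axis is at 29°.
- **Tote:** 141 x 152 mm, centred near (558.5,151).
- **Stand:** up-slope is roughly -y and the foot is at y≈46. The lip is near y≈-94, so about 142 mm up the deck.

Now the grasp.

```bash
cat >> h.py <<'E'
from scipy.spatial.transform import Rotation as Ro
def ori(x,y):
    x=np.array(x,float);x/=np.linalg.norm(x);y=np.array(y,float);y-=x*(x@y);y/=np.linalg.norm(y)
    return list(Ro.from_matrix(np.c_[x,y,np.cross(x,y)]).as_euler('xyz',degrees=True))
def down(a,flip=0):
    a=np.radians(a); return ori([0,0,-1],[np.cos(a),np.sin(a),0])
E
python3 - <<'E'
from h import *
W=np.load('pics/W.npy');print('bottle',at_z('top',135,145,170),W[145,135])
print(ori([0,0,-1],[1,0,0]))
for a in (119.4,-60.6): print(a,r.inverse_kinematics([482,409,5],down(a)))
for a in (135,-45): print(a,r.inverse_kinematics([558,151,20],down(a)))
s=np.radians(15)
for y in ([1,0,0],[-1,0,0]):
  for p in ([559,260,20],[560,-80,40]): print(y,r.inverse_kinematics(p,ori([0,-np.sin(s),-np.cos(s)],y)))
E
```

```text
bottle [665.38773366 361.21146552 170.        ] [665.83556807 361.61813756 168.46471235]
[np.float64(90.0), np.float64(90.0), np.float64(0.0)]
119.4 [40.31619446 17.67843106 -0.31887374 72.0026952   0.         10.91619446]
-60.6 [  40.31619446   17.67843106   -0.31887374   72.0026952     0.
 -169.08380554]
135 [ 15.14210942  10.02231261  -7.79657236  72.18111503   0.
 -29.85789058]
-45 [ 15.14210942  10.02231261  -7.79657236  72.18111503   0.
 150.14210942]
[1, 0, 0] [ 30.84025632  22.71919307   6.61122032  81.71340808 -12.83957603
 121.72165186]
[1, 0, 0] [ -0.63806159   7.23676071  -9.76385691  72.82841833 -14.99904804
  89.33943199]
[-1, 0, 0] [ 30.84025632  22.71919307   6.61122032  81.71340808 -12.83957603
 -58.27834814]
[-1, 0, 0] [ -0.63806159   7.23676071  -9.76385691  72.82841833 -14.99904804
 -90.66056801]<sys>:0: UserWarning: Gimbal lock detected. Setting third angle to zero since it is not possible to uniquely determine all angles.
<stdin>:4: UserWarning: Gimbal lock detected. Setting third angle to zero since it is not possible to uniquely determine all angles.
<stdin>:5: UserWarning: Gimbal lock detected. Setting third angle to zero since it is not possible to uniquely determine all angles.
```

```bash
python3 -W ignore - <<'E'
from h import *
r.movep([482,409,140],down(119.4)); 
r.move_linear([482,409,60],velocity=150)
snap('wrist','w1')
r.move_linear([482,409,6],velocity=80)
print(r.current_eef_pos(),r.current_wrist_force())
r.close(40); print('width',r.current_width(), r.current_time())
r.move_linear([482,409,130],velocity=150)
snap('wrist','w2'); print(r.current_width(),r.current_wrist_force(),r.current_time())
cv2.imwrite('pics/w12.png',np.hstack([cv2.imread('pics/w1.png')[:,:],cv2.imread('pics/w2.png')])[:, :, :][::1])
E
python3 -c "
import cv2;i=cv2.imread('pics/w12.png');cv2.imwrite('pics/w12.png',cv2.resize(i,(800,300)))"
```

```text
[482.2092833  409.14749571   6.36782075] [0.17476105 0.9327042  0.1864935 ]
width 0.3639579874536497 3.45
0.3621585382749476 [-0.15214164  0.17846106 -1.05749996] 4.475
```

View pics/w12.png

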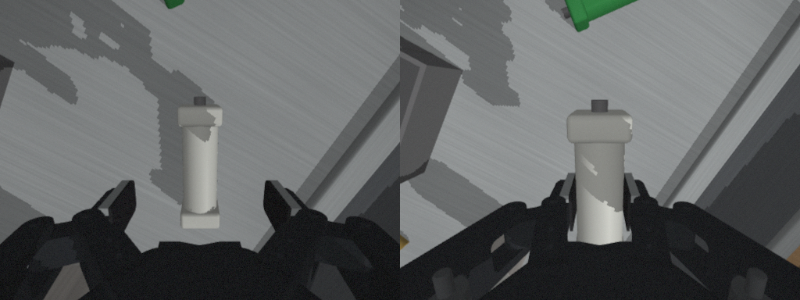

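The left picture shows the filter centred between the open fingers at (200,160). The right picture shows it gripped and lifted at (600,170). Opening is 31 mm against the 32 mm body. Next I'll lay it diagonally in the tote.

```bash
python3 -W ignore - <<'E'
from h import *
r.move_linear([530,250,130],down(135),velocity=250)
r.move_linear([558.5,151,110],down(135),velocity=200)
snap('wrist','w3'); f0=np.array(r.current_wrist_force())
r.move_linear([558.5,151,25],velocity=120)
for z in (18,15,13,12,11):
    r.move_linear([558.5,151,z],velocity=40); f=np.array(r.current_wrist_force())-f0
    print(z,f.round(2),r.current_time())
    if f[2]>1.5: break
r.gripper_open(); print(r.current_width(),np.array(r.current_wrist_force()).round(2))
r.wait(0.3)
r.move_linear([558.5,151,140],velocity=150)
snap('wrist','w4'); snap('top','t4'); print(r.current_time())
E
python3 -c "
import cv2,numpy as np;a=cv2.imread('pics/w4.png');b=cv2.imread('pics/t4.png')[140:236,170:298];b=cv2.resize(b,(512,384),interpolation=cv2.INTER_CUBIC);cv2.imwrite('pics/m4.png',cv2.resize(np.hstack([a,b]),(800,300)))"
```

```text
18 [ 0.18  1.13 -0.63] 7.2
15 [ 0.25  1.1  -0.43] 7.45
13 [ 0.92  0.2  -0.85] 7.7
12 [ 1.04  0.48 -0.6 ] 7.95
11 [-1.05  0.74  5.01] 8.2
1.0028381771785913 [-0.42 -0.11  0.13]
10.1833
```

View pics/m4.png

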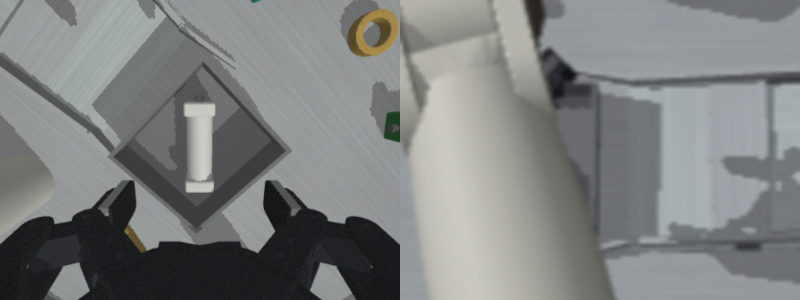

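The wrist view shows the filter lying free and diagonal in the tote at (200,145), with the tote still before the foot. Next I'll approach behind the tote with the fingers open (two contact points) and tilted so the tips touch first, then feel for contact.

```bash
cat >> h.py <<'E'
S=np.radians(15)
PO=ori([0,-np.sin(S),-np.cos(S)],[-1,-0.012,0])
def ptz(y,h=14,off=12):   # tcp target for push
    x=558.5+(151-(y-off))*0.010
    return [x,y,h+max(0,(46-(y-off))*0.1763)]
E
python3 -W ignore - <<'E'
from h import *
r.movep([558,285,150],PO)
r.move_linear([558,285,60],velocity=150)
r.move_linear(ptz(270),velocity=80); r.wait(0.15)
fs=[]
for _ in range(4): fs.append(r.current_wrist_force()); r.wait(0.05)
f0=np.mean(fs,0); np.save('f0.npy',f0); print(f0, r.current_tool_rot(),PO)
y=250; r.move_linear(ptz(y),velocity=60)
while y>222:
    y-=2; r.move_linear(ptz(y),velocity=30)
    f=np.array(r.current_wrist_force())-f0; print(y,f.round(1),np.array(r.current_eef_pos())[1:].round(1))
    if f[1]>1.3: 
        r.wait(.1); f=np.array(r.current_wrist_force())-f0;print(f.round(1)); 
        if f[1]>1.: break
print(r.current_time()); snap('wrist','w5'); snap('scene','s5')
E
python3 -c "
import cv2,numpy as np;a=cv2.imread('pics/w5.png');b=cv2.imread('pics/s5.png')[110:350,140:460];b=cv2.resize(b,(512,384),interpolation=cv2.INTER_CUBIC);cv2.imwrite('pics/m5.png',cv2.resize(np.hstack([a,b]),(800,300)))"
```

```text
[ 0.22132999  0.34076457 -0.42776981] [179.41682282  75.01389695 -89.91375882] [np.float64(179.33590806200417), np.float64(75.00000000000001), np.float64(-90.00000000000001)]
248 [-0.6 -0.9  0. ] [248.1  14. ]
246 [ 0.3 -0.2  0.4] [246.  14.]
244 [ 0.7 -1.1  0.4] [243.9  14. ]
242 [-1.3  0.   1. ] [241.9  14. ]
240 [0.5 0.9 0.6] [239.9  14. ]
238 [ 0.7 -0.1  0.9] [237.9  14. ]
236 [-0.5 -0.2  1.2] [235.9  14. ]
234 [-0.8 -1.1  1.3] [233.9  14. ]
232 [-0.7 -0.1 -0. ] [231.9  14. ]
230 [0.1 0.7 0.8] [229.9  14. ]
228 [0.5 0.9 0.4] [228.1  14. ]
226 [-1.   1.8  0.4] [226.1  14. ]
[-1.1  1.6  0.9]
16.2417
```

View pics/m5.png

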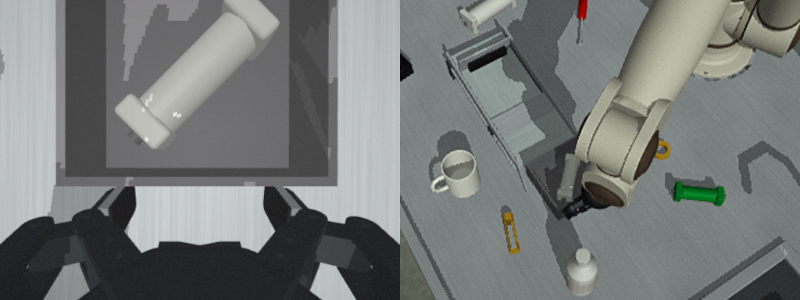

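The fingers touch the rear wall symmetrically: fingers at u≈120 and 280, wall from 57 to 337, contact at TCP y≈227. Now I'll push in small steps, checking force at each one, to short of the lip (predicted at TCP y≈-83).

```bash
cat > push.py <<'E'
from h import *
def push(y,yend,step,vel,lim,verbose=1):
    f0=np.load('f0.npy'); n=0; log=[]
    while y>yend:
        y-=step; r.move_linear(ptz(y,off=7),velocity=vel); n+=1
        f=np.array(r.current_wrist_force())-f0; log.append((y,f))
        if n%verbose==0 : print(round(y,1),f.round(1),np.array(r.current_eef_pos()).round(1))
        if np.linalg.norm(f[1:])>lim or abs(f[0])>8: print('STOP',y,f); break
    print('max Fy',max(l[1][1] for l in log),'t',r.current_time()); return y
E
python3 -W ignore - <<'E'
from push import *
y=push(226,100,4,40,10,4)
snap('wrist','w6'); snap('top','t6')
E
python3 -c "
import cv2,numpy as np;a=cv2.imread('pics/w6.png');b=cv2.imread('pics/t6.png')[120:264,180:372];b=cv2.resize(b,(512,384),interpolation=cv2.INTER_CUBIC);cv2.imwrite('pics/m6.png',cv2.resize(np.hstack([a,b]),(800,300)))"
```

```text
210 [0.4 0.3 0.1] [558.  209.8  14. ]
194 [-0.1  1.3  0. ] [558.2 193.9  14. ]
178 [-0.7  1.   1.3] [558.3 177.9  14. ]
162 [-1.1  1.1  0.2] [558.4 161.8  13.9]
146 [-0.3  1.  -0.7] [558.6 145.8  14. ]
130 [ 0.6 -0.2  0.2] [558.8 129.8  14. ]
114 [ 1.1  1.2 -0.5] [558.9 113.7  14. ]
98 [ 0.8  0.4 -0.7] [559.1  97.8  14. ]
max Fy 1.8924185078803835 t 24.3417
```

View pics/m6.png

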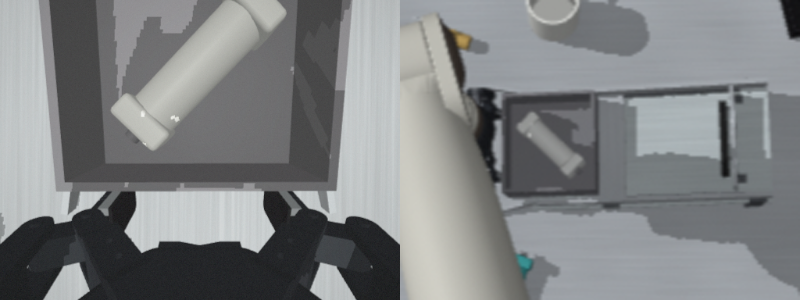

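The tote is between the guides with its front up the slope (right picture, 505–600), and the filter has stayed in. I'll continue up the slope.

```bash
python3 -W ignore - <<'E'
from push import *
y=push(98,-58,4,45,12,3)
snap('wrist','w7'); snap('top','t7')
E
python3 -c "
import cv2,numpy as np;a=cv2.imread('pics/w7.png');b=cv2.imread('pics/t7.png')[120:264,180:372];b=cv2.resize(b,(512,384),interpolation=cv2.INTER_CUBIC);cv2.imwrite('pics/m7.png',cv2.resize(np.hstack([a,b]),(800,300)))"
```

```text
86 [-0.1  0.5  0. ] [559.2  85.8  14. ]
74 [ 0.3  1.5 -0.9] [559.3  73.8  14. ]
62 [ 0.3  2.9 -0.1] [559.5  62.   14.1]
50 [-0.3  4.7  3.2] [559.9  50.3  14.9]
38 [0.6 3.5 1.9] [559.9  38.1  16.9]
26 [0.4 3.5 1.4] [559.8  25.9  18.7]
14 [0.1 2.5 1.8] [559.9  13.9  20.8]
2 [0.  3.  1.2] [560.    1.9  22.9]
-10 [-1.2  3.1  1.9] [560.2 -10.   25.1]
-22 [0.  0.4 0.6] [560.1 -22.5  27.1]
-34 [ 0.5  0.7 -0.2] [560.4 -34.2  29.4]
-46 [-0.9  0.4  0.4] [560.5 -46.3  31.6]
-58 [-0.6  0.5  0.3] [560.7 -58.2  33.6]
max Fy 4.666346336680829 t 34.1917
```

View pics/m7.png

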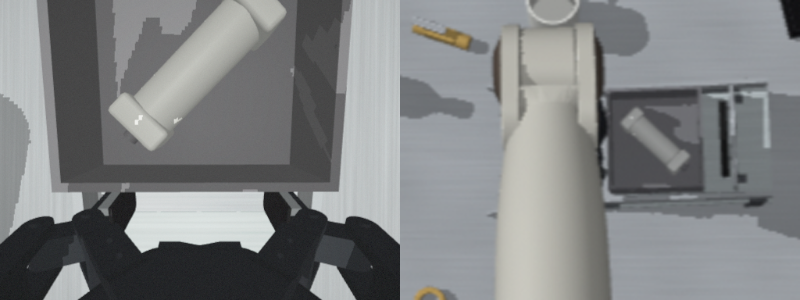

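The force fell to about 0.5 N after y≈-20. That is when the tote's centre would pass the lip near y=-94 and its front would tip into the recess. The tote hasn't reached the buffer yet (black bar at 725 in the right picture). Now finer steps, feeling for the buffer.

```bash
python3 -W ignore - <<'E'
from push import *
y=push(-58,-76,3,40,9,2)
if y<=-76: y=push(y,-100,1,15,7.5,1)
snap('wrist','w8'); snap('top','t8'); snap('scene','s8');print(r.current_time())
E
python3 -c "
import cv2,numpy as np;a=cv2.imread('pics/w8.png');b=cv2.imread('pics/t8.png')[120:264,180:372];b=cv2.resize(b,(512,384),interpolation=cv2.INTER_CUBIC);cv2.imwrite('pics/m8.png',cv2.resize(np.hstack([a,b]),(800,300)))"
```

```text
-64 [-0.3  1.4 -2.3] [560.7 -64.2  34.6]
-70 [-0.   0.9  0.3] [560.8 -70.3  35.8]
-76 [-1.6  0.2 -0.7] [560.9 -76.3  36.8]
max Fy 1.399642961575254 t 35.7917
-77 [ 0.1  2.5 -0.9] [560.9 -77.   36.9]
-78 [-0.5  2.2 -1.4] [560.9 -78.   37. ]
-79 [ 0.4  2.5 -1.7] [560.8 -79.1  37.2]
-80 [-0.3  2.3 -1.5] [560.8 -80.1  37.4]
-81 [-0.1  2.2 -1.2] [560.9 -81.1  37.7]
-82 [-0.   3.1 -0.9] [561.  -82.1  37.9]
-83 [-0.5  5.2 -0. ] [561.  -82.9  38. ]
-84 [-0.8  5.8 -0.7] [560.9 -83.7  38.2]
-85 [-1.   7.6 -0.1] [560.9 -84.3  38.3]
STOP -85 [-1.02748256  7.57236275 -0.13842507]
max Fy 7.572362751773634 t 38.0417
38.1917
```

View pics/m8.png

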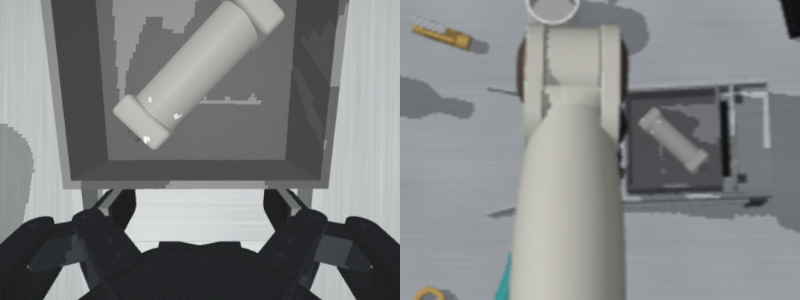

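The force rose from about 2 N to 7.6 N over y=-82 to -85, and the tote's front is at the black buffer (722 in the right picture). That is buffer contact. I'll slide the fingers down slightly so friction helps the rear drop, then back off.

```bash
python3 -W ignore - <<'E'
from push import *
f0=np.load('f0.npy'); p=ptz(-85,off=7)
for k in (2,4): r.move_linear([p[0],p[1],p[2]-k],velocity=20); print((np.array(r.current_wrist_force())-f0).round(1))
r.move_linear([p[0],-60,p[2]],velocity=60); print((np.array(r.current_wrist_force())-f0).round(1))
r.wait(.2); snap('wrist','w9'); 
r.move_linear([p[0],-40,150],velocity=200)
r.move_linear([420,120,220],velocity=300)
snap('top','t9'); snap('scene','s9'); print(r.current_time())
E
python3 - <<'E'
import cv2,numpy as np
a=cv2.imread('pics/w9.png');b=cv2.imread('pics/t9.png')[140:236,250:378];b=cv2.resize(b,(512,384),interpolation=cv2.INTER_CUBIC);cv2.imwrite('pics/m9.png',cv2.resize(np.hstack([a,b]),(800,300)))
c=cv2.imread('pics/s9.png')[120:270,160:360];cv2.imwrite('pics/c9.png',cv2.resize(c,(800,600),interpolation=cv2.INTER_CUBIC))
E
```

```text
[-1.2  5.4  0.4]
[ 0.5  4.7 -0.4]
[-0.8  0.3  0.4]
41.2333
```

View pics/m9.png

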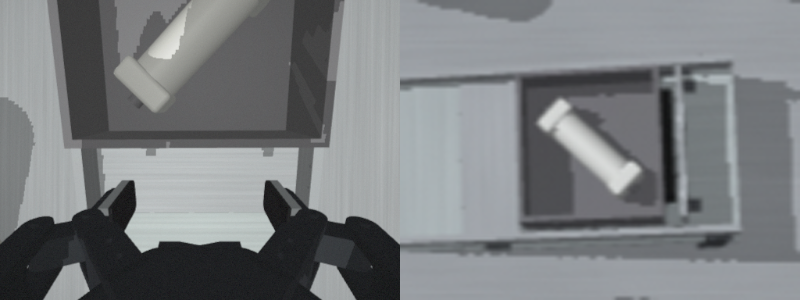

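View pics/c9.png

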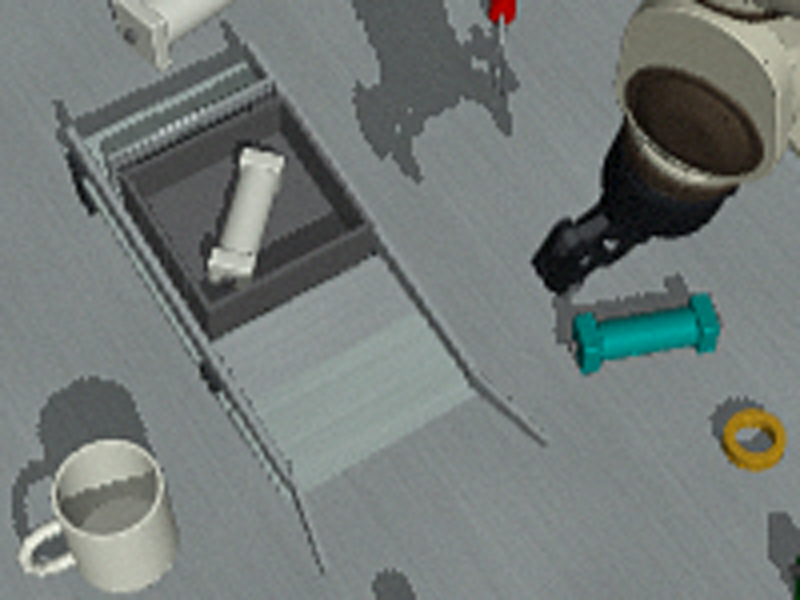

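The tote is behind the lip against the buffer (right picture, 520–660), with the filter in it. I'll measure its tilt and depth to confirm it really dropped.

```bash
python3 - <<'E'
from h import *
d=np.load('pics/t9.npz');d,p=d['d'],d['p'];c=r.calibration('top')
u,v=np.meshgrid(np.arange(512),np.arange(384))
W=(np.stack([(u-c['cx'])/c['fx']*d,(v-c['cy'])/c['fy']*d,d],-1)-c['t'])@np.array(c['R'])
W0=np.load('pics/W.npy')
n=W[:,:,2]+.1763*(W[:,:,1]-46)   # height over deck plane (vertical)
n*=np.cos(np.radians(10))
print('deck before lip n',np.median(n[178:202,258:275]))
# floor: dark pixels inside tote, not filter
box=(u>286)&(u<332)&(v>163)&(v<192)&(p.mean(-1)<150)&(abs(n)<14)
P=W[box];A=np.c_[P[:,:2],np.ones(len(P))]
for _ in range(5):
    k=np.linalg.lstsq(A,P[:,2],rcond=None)[0];e=abs(P[:,2]-A@k);g=e<2.5*max(e.std(),1);A,P=A[g],P[g]
print('floor n',np.median(n[box]),'(flat: -3)',k,'slope flat -.176, on lip -.12',box.sum())
# rim rear vs front heights
for nm,s in (('rear',(u>=280)&(u<=283)),('front',(u>=331)&(u<=335))):
    m=s&(v>160)&(v<193)&(n>38)&(n<56); print(nm,m.sum(),np.median(n[m]),'flat: 47',W[m].mean(0))
# bystanders moved?
b0=np.load('pics/top0.npz')['p'].astype(int)
cv2.imwrite('pics/ba.png',np.hstack([cv2.resize(x[60:320,10:430,::-1].astype(np.uint8),(400,248)) for x in (b0,p)]))
E
```

```text
deck before lip n -0.31283602686476697
floor n -2.583983680615608 (flat: -3) [-7.94073833e-03 -1.74657001e-01  1.01389540e+01] slope flat -.176, on lip -.12 826
rear 0 nan flat: 47 [nan nan nan]
front 56 47.05964506592815 flat: 47 [ 586.11829362 -221.99980836   95.32131271]
  return _methods._mean(a, axis=axis, dtype=dtype,
  ret = ret.dtype.type(ret / rcount)
<stdin>:17: RuntimeWarning: Mean of empty slice.
  ret = um.true_divide(
```

View pics/ba.png

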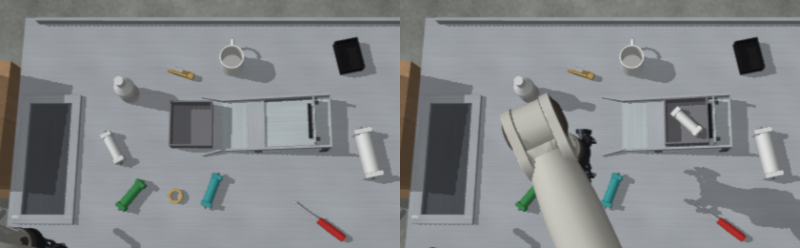

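The tote floor slopes 0.175, which matches flat in the recess (0.176) and not propped on the lip (0.12). It sits 2.6 mm below the deck plane against -3 mm expected, and the front rim is at +47 mm as expected. In the before/after pictures the visible bystanders are unmoved; the nut is hidden by the arm there, but the scene view shows it. Handing in.

```bash
python3 - <<'E'
from h import *
print(r.current_time(),np.array(r.current_wrist_force()).round(2)); print(r.close_job())
E
```

```text
41.2333 [-0.26 -0.39 -0.64]
the job is handed in; nothing more can be done
None
```

I laid the small white filter diagonally in the tote, then pushed the tote up the stand with open, tilted fingers until it touched the buffer. After I backed off, it dropped behind the lip. I handed the job in at 41.2 s; no verdict is reported.

**Force:** the highest push reading was about 7.6 N, at the buffer. I read force only between steps, so short peaks inside a step would not show.

**Tote:** its floor slopes 0.175, where flat is 0.176 and propped on the lip would be about 0.12. The underside works out at about 7.6 mm below the deck plane, where fully seated is 8 mm. The front rim height was also as expected.

**Filter:** in the last pictures it lies inside the tote.

**Bystanders:** they look unmoved in the before and after pictures. I did not measure their positions. The arm hid the nut in the last top view, but it showed in the scene view.

**Check that failed:** the rear-rim height check found no pixels, so that reading gave nothing. I relied on the floor plane instead.

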